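One turn of the feed wheel, then lock the slide

TASK

Advance the work carriage by one division: push the hand wheel round by its upright handle through exactly one full turn, clockwise as seen from above, so that the handle stands at the index post again, and do not run past it. Then push the carriage's lock lever over (away from the robot) to its stop and leave the wheel where it is. Only push with the fingertips, do not force anything, and leave the tin, the tape roll and the jar alone.

Things in the scene. Friction and masses are not known exactly. Their poses are not given: they have to be found in the camera images.
- feed_slide: Grey screw-feed slide, fixed. Origin on the worktop under the hand wheel's upright axis. y runs along its two rails, from wheel to carriage; -x points from the axis to the steel index post (60 mm high, 84 mm from the axis). Base plate 12 mm thick, x -95 to 95, y -90 to 90 mm, then 130 mm wide out to y = 355; bearing blocks 52 mm high at y = 88 and 340. Nothing on it is higher than 112 mm.
- handwheel (a joint): Angle of the black hand wheel about its upright axis, rad. 0 at the start, handle at the index post; grows clockwise as seen from above; one full turn is 6.283. It can turn on past that, and back. It is stiff (about 2.5 N at the handle) and stays where it is left. One turn moves the carriage 20 mm to the slide's +y.
- wheel_axis (a point): Point on the wheel's axis, 90 mm above the worktop. The wheel: rim 144 mm across outside, rim top 65 mm high, hub top 76 mm high, three spokes.
- wheel_handle (a point): Middle of the wheel's upright round black handle: 20 mm in diameter, standing on the rim 65 mm from the axis, from 67 to 112 mm above the worktop; this point is 90 mm high and travels with the wheel.
- lock_lever (a joint): Angle of the carriage's lock lever about its upright pivot, rad. 0 to 0.2 at the start (unlocked, knob on the robot's side); grows clockwise as seen from above, as the knob is pushed to the slide's +x, away from the robot; 1.1 at its stop (locked). Stiff (about 1.2 N at the knob), stays where it is left, does not stiffen the wheel. At 0.55 it points along the slide's +y.
- lever_pivot (a point): Point on the lever's upright pivot axis, 90 mm above the worktop. The pivot stands on the aluminium carriage (100 x 90 mm, top 48 mm high) and travels with it.
- lever_knob (a point): Middle of the lever's upright round black knob: 18 mm in diameter, 50 mm from the pivot, from 68 to 107 mm above the worktop; this point is 90 mm high. A dark steel block with three holes, held in two low jaws, lies beside it on the carriage, on the side of the robot, its top 64 mm high.
- flux_tin: Open round tin, 46 mm across, 17 mm high, origin under its centre. A bystander: leave it alone.
- tape_green: Roll of tape, 56 mm across, 19 mm high, origin under its centre. A bystander: leave it alone.
- honey_jar: Round jar with a white lid, 56 mm across, 74 mm high, origin under its centre. A bystander: leave it alone.

How it is judged:
On the way, in this order (a step that is already met when the one before it is completed fails the run):
1. the wheel has made half a turn, the lever still unlocked (value of joint handwheel between 3 and 4.2 rad and value of joint lock_lever below 0.4 rad).
2. the wheel stands still after one full turn, the lever still unlocked (value of joint handwheel between 6.083 and 6.483 rad and velocity of joint handwheel between -0.05 and 0.05 rad/s and value of joint lock_lever below 0.4 rad), for 0.3 s.
3. the lever is pushed over with the wheel left in place (value of joint handwheel between 6.083 and 6.483 rad and value of joint lock_lever above 0.9 rad), for 0.2 s.
At the end, for the whole second after the job is handed in: The wheel is one full turn on from its start (6.283 rad, within 0.2 rad) and at rest, the lock lever is over (0.9 rad or more), and the tin, tape roll and jar are within 15 mm of where they stood (all of step 3 and velocity of joint handwheel between -0.05 and 0.05 rad/s and distance of each of flux_tin, tape_green, honey_jar from where it was at the start of the episode below 0.015 m); the robot touches nothing.
It fails at once if the wheel is run well past one turn (more than 0.5 rad) (value of joint handwheel above 6.783 rad).
It fails at once if the wheel is turned backwards by more than 0.4 rad (value of joint handwheel below -0.4 rad).
It fails at once if the machine is forced: fingers press on it with more than 45 N (contact force between the fingers and feed_slide above 45 N).
It fails at once if the tin, the tape roll or the jar is moved, lifted or tipped (distance of any of flux_tin, tape_green, honey_jar from where it was at the start of the episode above 0.015 m or angle between any of flux_tin, tape_green, honey_jar's own z axis and vertical above 0.5 rad).
It fails at once if the lever is pushed over before the turn is complete (value of joint lock_lever above 0.6 rad and value of joint handwheel below 5.9 rad).
It also fails if it takes over 70 s, if anything falls off the work surface, if the arm or the gripper's body presses on something with over 40 N, if the wrist force passes 120 N, or if a joint passes its speed limit or range.

ROBOT

A 7-joint arm with a two-finger parallel gripper is mounted at the origin on the work surface; the furniture and walls round the work are solid. World frame = base frame: x ahead of the robot, y to its left, z up, the work surface at z = 0. Lengths are in m, angles in rad, forces in N, time in s.
With the tool pointing down it reaches from about 0.4 to 0.85 m from the base axis. Payload 10.4 kg.
Tool frame: the origin (TCP) lies at the very end of the fingers, on their centre line; the grasp point (between the pads) lies 19 mm behind it; y points along the fingers, z is the direction in which the jaws open and shut, and the axes are right-handed (so a half turn about y gives the same grasp; the last joint's range is limited). The gripper opens to 85 mm and grips with 20 to 120 N. Pads are 22 mm wide; open, the fingers measure 114 mm over their backs; the gripper's body (76 mm by 85 mm) begins 54 mm behind the grasp point. The pads swing forward as they close: fully open they stand 13 mm farther back than shut.
Start: joints at [1.324, 0.332, -0.065, 1.46, 0.022, 1.35, -0.088], TCP at [0.139, -0.609, 0.207] pointing down, gripper open.
Joint ranges: [-2.6, 2.6], [-0.5, 2.12], [-1.47, 1.34], [0.16, 2.42], [-1.27, 4.41], [0.06, 2.06], [-2.6, 2.6]. Speed limits (rad/s): [2.22, 2.22, 2.79, 2.79, 3.14, 3.14, 3.14].

INTERFACE

Orientations are given as a unit quaternion [x, y, z, w].
In Python, from workcell import manip gives the robot as it stands.
- The arm moves only by the tool arm_command, never from a script. Its argument "commands" is a list that holds one entry, the list of rows, each a list of 6 numbers: the shift along the world's x, y, z in cm, then the turn, a rotation vector about the world's x, y, z in degrees. A call has 1 to 20 rows; each row is the pose to reach, as a shift and turn from the pose commanded when the call began; what a row does not reach only later rows make up. A row lasts 1/10 s, in which the tool goes at most 50 mm and 8.59 degrees, less where a joint would pass 70% of its speed; a pose out of reach is approached as far as the arm can. A call with a gripper value outside its range is refused whole. "claw" is the finger opening in cm, from 0 to 8.54, set as the call begins (left out, the last holds). The fingers move at their own pace and stop on an object; "newtons" is the grip in N (left out, the last holds). Time passes only in rows, so rows that repeat a pose let the fingers close. It gives the time, the measured TCP pose, the force and the opening at its end, in the units of the state.
- manip.get_obs(): the state, without advancing time (a new reading comes with each control period).
- manip.camera(name): name is "side" or "top"; returns a dict with "pixels" (384x512x3 uint8, blue, green, red), "depth" (384x512 float32, m along the optical axis (not along the pixel's ray), 0 where there is no reading), "K" (3x3 intrinsics, pixels), "rvec" (rotation vector, rad) and "tvec" (3), from world to camera coordinates, as OpenCV has them. Camera axes: x right, y down, z forward; pixel columns grow to the right and rows downward; lengths in m; the calibration is good to about 2 mm. A picture is of the moment at which its call begins.
- manip.hand_in(): hands the job in, once; it reports no verdict.
Trained networks look in the newest picture that a camera, given by its name, has taken for a name from the list of things; names that differ only in an ending like _2 or _b are one class to them, and where a whole thing is asked for, a point or a joint stands for the part that bears it (a point fixed in the world has none). Each returns a list of dicts, best first, with "p" (0 to 1); they miss things now and then, are a little off and sometimes report something else, mostly with a low value. They report only what shows in the picture. A call takes as long as a camera call.
- manip.masks_of(camera, thing): "mask" (384x512 bool, what is visible of it) and "bbox" ([left, top, right, bottom] in pixels, round what is visible of it).
The state is a dict: "clock": time; "joint_pos": joint angles; "joint_velocities": joint speeds; "tau": joint torques, N m; "position": TCP position; "ee_rot": TCP orientation; "ft_force": force on the tool from outside, world axes, zero at the start; "torque": the same for the moment, N m; "grip_width": opening from 0.0 (shut) to 1.0 (fully open).
Only numpy, scipy, OpenCV 4.12 (cv2) and the standard library are available. Lean on these libraries where they do the work, as an engineer would, in place of code of your own. Each camera call takes 0.05 s, during which the arm holds its last target.

## Working session

There is one attempt and no reset: what is moved stays moved. The work goes in short steps, Python scripts to look and compute and a tool call to move; the robot and the scene stay as the last step left them, time stands still between calls to the robot, and variables do not carry over. Pictures are saved under pics/ and viewed, and the job is handed in when it is done.

Besides the shell and the picture viewer there is one more tool, called after "Call:" by a JSON object that holds its "name" and its "arguments". arm_command: Moves the arm, as the interface text tells. Its arguments: {"type":"object","properties":{"commands":{"type":"array"},"claw":{"type":"number"},"newtons":{"type":"number"}},"required":["commands"]}

```bash
mkdir -p pics
cat > h.py <<'E'
import numpy as np, cv2
from workcell import manip
def cam(n):
    c=manip.camera(n); R,_=cv2.Rodrigues(np.array(c['rvec'],float)); c['R']=R; c['t']=np.array(c['tvec'],float).reshape(3); return c
def cloud(c):
    d=c['depth']; v,u=np.mgrid[0:384,0:512]; K=c['K']
    P=np.stack([(u-K[0][2])/K[0][0]*d,(v-K[1][2])/K[1][1]*d,d],-1)
    return (P-c['t'])@c['R']
def proj(c,p):
    q=c['R']@np.array(p)+c['t']; K=np.array(c['K']); q=K@q; return q[:2]/q[2]
E
python3 - <<'E'
from h import *
o=manip.get_obs(); print(o)
for n in('top','side'):
    c=cam(n); cv2.imwrite(f'pics/{n}0.png',c['pixels']); P=cloud(c); print(n,-c['R'].T@c['t'])
    for th in ['feed_slide','handwheel','wheel_handle','lock_lever','lever_knob','flux_tin','tape_green','honey_jar']:
        for m in manip.masks_of(n,th)[:2]:
            q=P[m['mask']&(c['depth']>0)]
            print(th,round(m['p'],2),m['bbox'],np.median(q,0).round(3),q.min(0).round(3),q.max(0).round(3)) if len(q) else print(th,m['p'])
E
```

```text
{'clock': 0.0, 'joint_pos': array([ 1.32439095,  0.33287082, -0.06468521,  1.46092846,  0.02160131,
        1.34989434, -0.08849803]), 'joint_velocities': array([-0.000349  , -0.00211726,  0.00049635,  0.00043529,  0.00041112,
        0.00144091, -0.00065122]), 'tau': array([-1.48836352e-03, -6.25450587e+01,  4.81970957e-02, -3.91607845e+01,
        1.61367684e-02,  9.84110346e-03,  6.80184758e-05]), 'position': array([ 0.13860872, -0.6090239 ,  0.20612272]), 'ee_rot': array([-0.07904554,  0.70317401, -0.70219319,  0.07888496]), 'ft_force': array([-1.27962183,  0.5984948 , -0.43976957]), 'torque': array([-0.01386002, -0.04480546, -0.00118507]), 'grip_width': 1.0026895916196061}
top [5.01981706e-01 9.49070890e-04 1.02218984e+00]
feed_slide 0.7 [127.6, 199.8, 302.1, 275.6] [0.485 0.068 0.015] [ 0.387 -0.114 -0.005] [0.582 0.339 0.114]
handwheel 0.75 [239.9, 209.7, 294.2, 271.3] [ 0.49  -0.024  0.064] [ 0.41  -0.097  0.008] [0.555 0.046 0.114]
wheel_handle 0.89 [236.7, 208.5, 297.1, 268.9] [ 0.489 -0.024  0.063] [ 0.404 -0.101  0.008] [0.561 0.048 0.114]
lock_lever 0.59 [165.6, 223.7, 1
[... 725 characters left out ...]
.078]
side [ 0.55328739 -1.12135091  0.80404005]
feed_slide 0.86 [183.1, 137.3, 252.2, 229.5] [ 0.485 -0.015  0.026] [ 0.38  -0.12  -0.004] [0.581 0.386 0.114]
handwheel 0.98 [191.1, 176.0, 245.5, 205.8] [ 0.483 -0.032  0.063] [ 0.411 -0.1   -0.   ] [0.555 0.111 0.112]
wheel_handle 0.7 [190.6, 175.6, 246.0, 207.5] [ 0.478 -0.032  0.063] [ 0.411 -0.099 -0.002] [0.555 0.121 0.112]
lever_knob 0.47 [222.0, 137.4, 233.6, 161.7] [0.501 0.197 0.075] [0.488 0.15  0.059] [0.523 0.208 0.108]
flux_tin 0.72 [203.1, 139.8, 238.6, 173.0] [0.488 0.156 0.05 ] [0.432 0.126 0.01 ] [0.535 0.315 0.106]
flux_tin 0.7 [231.3, 265.4, 252.6, 286.6] [ 0.55  -0.314  0.009] [ 0.526 -0.34  -0.003] [ 0.572 -0.277  0.02 ]
```

```bash
python3 - <<'E'
import cv2
a=cv2.imread('pics/top0.png')
cv2.imwrite('pics/top0z.png',cv2.resize(a[120:300,110:410],None,fx=2.6,fy=2.6,interpolation=cv2.INTER_CUBIC))
b=cv2.imread('pics/side0.png'); cv2.imwrite('pics/side0z.png',cv2.resize(b[90:310,100:360],None,fx=2.6,fy=2.6,interpolation=cv2.INTER_CUBIC))
E
python3 - <<'E'
from h import *
for n in('top','side'):
    c=cam(n);P=cloud(c);ok=c['depth']>0
    def s(lo,hi,x0,x1,y0,y1):
        q=P[ok&(P[...,2]>lo)&(P[...,2]<hi)&(P[...,0]>x0)&(P[...,0]<x1)&(P[...,1]>y0)&(P[...,1]<y1)]
        return (len(q),q.mean(0).round(4),q.min(0).round(3),q.max(0).round(3)) if len(q) else None
    print(n,'handle',s(.098,.13,.3,.65,-.15,.08))
    print('knob',s(.09,.13,.4,.6,.1,.3))
    q=P[ok&(P[...,2]>.055)&(P[...,2]<.07)&(P[...,0]>.39)&(P[...,0]<.58)&(P[...,1]>-.12)&(P[...,1]<.06)]
    print('rim',cv2.minEnclosingCircle((q[:,:2]*1000).astype(np.float32)),np.percentile(q,[1,99],0))
    print('hub',s(.072,.08,.45,.53,-.06,.02))
    q=P[ok&(P[...,2]>.006)&(P[...,2]<.016)&(P[...,0]>.35)&(P[...,0]<.62)&(P[...,1]>-.16)&(P[...,1]<.4)]
    print('plate',cv2.minAreaRect((q[:,:2]*1000).astype(np.float32)))
E
```

```text
top handle (57, array([ 0.4207, -0.0237,  0.1087]), array([ 0.412, -0.034,  0.101]), array([ 0.429, -0.015,  0.114]))
knob (49, array([0.4961, 0.2053, 0.1027]), array([0.488, 0.198, 0.092]), array([0.504, 0.213, 0.108]))
rim ((474.589599609375, -23.386762619018555), 81.4663314819336) [[ 0.39835608 -0.09230532  0.05703754]
 [ 0.55286917  0.04396848  0.06930748]]
hub (68, array([ 0.4843, -0.0223,  0.074 ]), array([ 0.47 , -0.036,  0.072]), array([ 0.499, -0.01 ,  0.079]))
plate ((485.1246643066406, 115.08563232421875), (189.9273223876953, 458.2693786621094), 0.009176366031169891)
side handle (43, array([ 0.421 , -0.0312,  0.1056]), array([ 0.413, -0.038,  0.099]), array([ 0.43 , -0.021,  0.113]))
knob (32, array([0.4965, 0.2007, 0.0987]), array([0.489, 0.192, 0.09 ]), array([0.505, 0.209, 0.107]))
rim ((476.4547119140625, -24.01604652404785), 81.13602447509766) [[ 0.40145341 -0.09723569  0.05550594]
 [ 0.55249235  0.03974539  0.06897109]]
hub (33, array([ 0.4852, -0.0295,  0.0741]), array([ 0.469, -0.044,  0.072]), array([ 0.497, -0.014,  0.078]))
plate ((484.5672302246094, 102.70282745361328), (190.23736572265625, 443.7313232421875), 0.023327592760324478)
```

View pics/top0z.png

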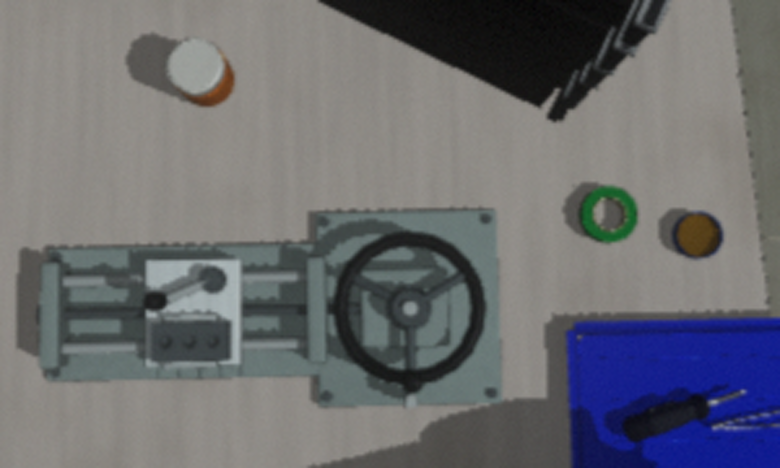

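View pics/side0z.png

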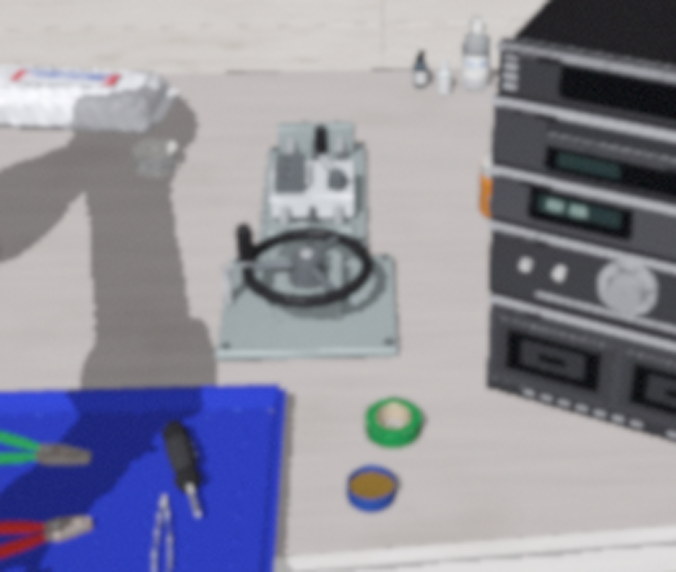

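The top view shows the handle at zoom pixel (410,383) by the post. The wheel hub is at (410,308), the lever knob at (155,300) and the pivot at (212,278). The jar is at (200,65), with the tape and tin at right (608,213) and (697,234), and a tall rack stands behind. Next I measure the rack, the axis and the tool yaw.

Run:
```python
from h import *
from scipy.spatial.transform import Rotation as Ro
o=manip.get_obs(); print(Ro.from_quat(o['ee_rot']).as_matrix().round(3))
for n in('top','side'):
    c=cam(n);P=cloud(c);ok=c['depth']>0
    q=P[ok&(P[...,2]>.05)&(P[...,2]<.9)&(P[...,0]>.57)&(P[...,1]<.12)&(P[...,1]>-.8)]
    print(n,'rack',len(q),np.percentile(q,[1,50,99],0).round(3))
    for z0 in np.arange(.05,.6,.05):
        r=q[(q[:,2]>z0)&(q[:,2]<z0+.05)]
        if len(r)>20: print(round(z0,2),len(r),r.min(0).round(3),r.max(0).round(3))
    # pivot
    q=P[ok&(P[...,2]>.06)&(P[...,2]<.09)&(P[...,0]>.47)&(P[...,0]<.56)&(P[...,1]>.13)&(P[...,1]<.23)]
    print('lever',np.c_[q][::4].round(3).tolist()[:30])
```

```text
[[-0.975  0.     0.222]
 [-0.222 -0.    -0.975]
 [-0.    -1.     0.   ]]
top rack 22809 [[ 0.668 -0.279  0.072]
 [ 0.784 -0.107  0.383]
 [ 0.895  0.052  0.386]]
0.05 527 [ 0.667 -0.188  0.05 ] [0.794 0.061 0.1  ]
0.1 509 [ 0.663 -0.188  0.1  ] [0.793 0.061 0.15 ]
0.15 693 [ 0.663 -0.176  0.15 ] [0.791 0.062 0.2  ]
0.2 807 [ 0.661 -0.182  0.2  ] [0.791 0.061 0.25 ]
0.25 1053 [ 0.661 -0.183  0.25 ] [0.789 0.062 0.3  ]
0.3 1906 [ 0.66  -0.289  0.3  ] [0.909 0.062 0.35 ]
0.35 17314 [ 0.663 -0.298  0.35 ] [0.9   0.059 0.387]
lever [[0.525, 0.164, 0.066], [0.522, 0.169, 0.065], [0.522, 0.159, 0.065], [0.52, 0.165, 0.07], [0.52, 0.157, 0.064], [0.517, 0.168, 0.068], [0.517, 0.159, 0.067], [0.515, 0.171, 0.063], [0.515, 0.161, 0.068], [0.515, 0.151, 0.069], [0.513, 0.171, 0.067], [0.512, 0.162, 0.064], [0.512, 0.151, 0.068], [0.51, 0.176, 0.067], [0.51, 0.163, 0.069], [0.51, 0.154, 0.068], [0.508, 0.182, 0.071], [0.508, 0.173, 0.067], [0.508, 0.164, 0.065], [0.507, 0.154, 0.069], [0.506, 0.188, 0.066], [0.506, 0.178, 0.067], [0.505, 0.163, 0.068], [0.504, 0.2, 0.068], [0.503, 0.19, 0.069], [
[... 555 characters left out ...]
03  0.35 ] [1.02  0.059 0.386]
lever [[0.501, 0.204, 0.089], [0.495, 0.198, 0.088], [0.489, 0.201, 0.083], [0.501, 0.197, 0.085], [0.495, 0.198, 0.081], [0.488, 0.203, 0.075], [0.501, 0.202, 0.076], [0.498, 0.202, 0.072], [0.494, 0.205, 0.067], [0.475, 0.208, 0.062], [0.471, 0.204, 0.061], [0.504, 0.191, 0.067], [0.498, 0.189, 0.064], [0.472, 0.187, 0.063], [0.504, 0.176, 0.068], [0.476, 0.178, 0.064], [0.507, 0.173, 0.066], [0.476, 0.175, 0.062], [0.508, 0.161, 0.069], [0.52, 0.162, 0.068], [0.479, 0.172, 0.06], [0.514, 0.153, 0.07], [0.473, 0.157, 0.065], [0.511, 0.154, 0.066], [0.523, 0.151, 0.067], [0.511, 0.15, 0.065], [0.523, 0.151, 0.064], [0.508, 0.151, 0.061], [0.473, 0.146, 0.061]]
```

View pics/top0.png

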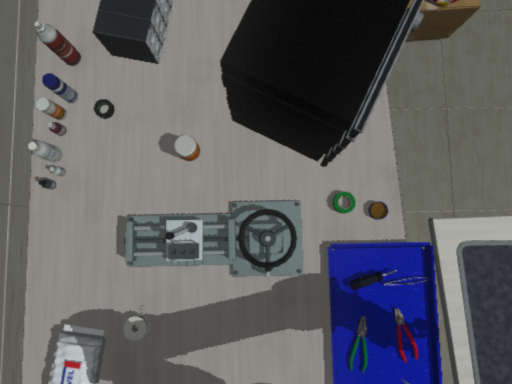

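View pics/side0.png

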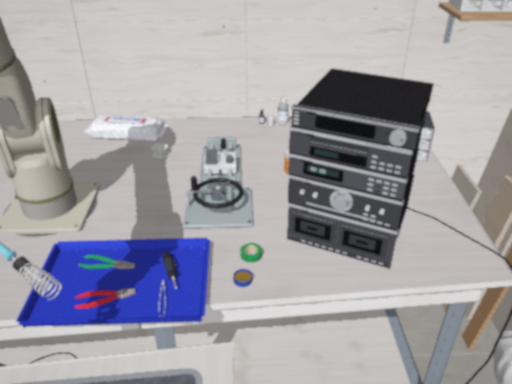

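Run:
```python
import numpy as np,json
a=np.array([.139,-.609,.206]);m=np.array([.33,-.36,.22]);b=np.array([.42,-.09,.18])
R=[]
for i in range(1,19):
    s=i/18; p=(1-s)**2*a+2*s*(1-s)*(m*2-(a+b)/2)+s*s*b-a
    R.append([round(x*100,1) for x in p]+[0,0,round(77*s,0)])
R+= [R[-1]]*2
print(json.dumps([R]))
```

```text
[[[2.6, 2.7, 0.4, 0, 0, 4.0], [5.1, 5.4, 0.8, 0, 0, 9.0], [7.5, 8.1, 1.1, 0, 0, 13.0], [9.7, 10.8, 1.3, 0, 0, 17.0], [11.9, 13.6, 1.4, 0, 0, 21.0], [13.9, 16.4, 1.5, 0, 0, 26.0], [15.7, 19.2, 1.6, 0, 0, 30.0], [17.5, 22.0, 1.5, 0, 0, 34.0], [19.1, 24.9, 1.4, 0, 0, 38.0], [20.6, 27.8, 1.2, 0, 0, 43.0], [22.0, 30.7, 1.0, 0, 0, 47.0], [23.2, 33.7, 0.7, 0, 0, 51.0], [24.3, 36.6, 0.3, 0, 0, 56.0], [25.3, 39.6, -0.2, 0, 0, 60.0], [26.2, 42.7, -0.7, 0, 0, 64.0], [27.0, 45.7, -1.2, 0, 0, 68.0], [27.6, 48.8, -1.9, 0, 0, 73.0], [28.1, 51.9, -2.6, 0, 0, 77.0], [28.1, 51.9, -2.6, 0, 0, 77.0], [28.1, 51.9, -2.6, 0, 0, 77.0]]]
```

Call:
{"name": "arm_command", "arguments": {"commands": [[[2.6, 2.7, 0.4, 0, 0, 4], [5.1, 5.4, 0.8, 0, 0, 9], [7.5, 8.1, 1.1, 0, 0, 13], [9.7, 10.8, 1.3, 0, 0, 17], [11.9, 13.6, 1.4, 0, 0, 21], [13.9, 16.4, 1.5, 0, 0, 26], [15.7, 19.2, 1.6, 0, 0, 30], [17.5, 22, 1.5, 0, 0, 34], [19.1, 24.9, 1.4, 0, 0, 38], [20.6, 27.8, 1.2, 0, 0, 43], [22, 30.7, 1, 0, 0, 47], [23.2, 33.7, 0.7, 0, 0, 51], [24.3, 36.6, 0.3, 0, 0, 56], [25.3, 39.6, -0.2, 0, 0, 60], [26.2, 42.7, -0.7, 0, 0, 64], [27, 45.7, -1.2, 0, 0, 68], [27.6, 48.8, -1.9, 0, 0, 73], [28.1, 51.9, -2.6, 0, 0, 77], [28.1, 51.9, -2.6, 0, 0, 77], [28.1, 51.9, -2.6, 0, 0, 77]]], "claw": 0, "newtons": 40}}

```text
clock: 3.1
position: [0.4198, -0.0903, 0.1811]
ee_rot: [0.499, -0.5, 0.501, -0.499]
ft_force: [-0.3, -0.5, 0.2]
grip_width: -0.002
```

Run:
```python
from h import *
from scipy.spatial.transform import Rotation as Ro
o=manip.get_obs(); print(o['clock'],o['position'],o['joint_pos'].round(3),o['grip_width'],o['ft_force']);print(Ro.from_quat(o['ee_rot']).as_matrix().round(3))
ims=[]
for n in('top','side'):
    c=cam(n); print(proj(c,o['position'])); ims.append(c['pixels'][100:320,100:360])
    P=cloud(c);q=P[(c['depth']>0)&(P[...,2]>.175)&(P[...,2]<.21)&(np.hypot(P[...,0]-.42,P[...,1]+.09)<.06)]
    if len(q):print(n,q.min(0),q.max(0))
cv2.imwrite('pics/a1.png',cv2.resize(np.hstack(ims),None,fx=1.5,fy=1.5))
```

```text
3.1 [ 0.4197622  -0.09027889  0.18108092] [ 0.783 -0.063 -0.644  1.95  -0.039  1.242  0.151] -0.0017219204622652847 [-0.27829151 -0.47557584  0.15289434]
[[-0.002  0.     1.   ]
 [-1.    -0.001 -0.002]
 [ 0.001 -1.     0.   ]]
[300.34483578 269.36053458]
[189.38430399 166.7590177 ]
side [ 0.41408705 -0.1028596   0.20644133] [ 0.42607896 -0.0919263   0.20981692]
```

View pics/a1.png

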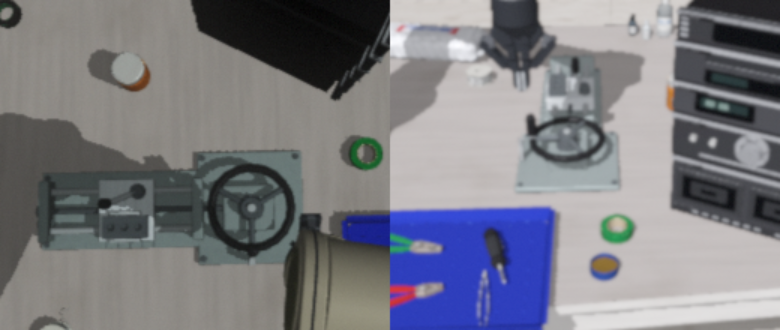

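Run:
```python
from h import *
c=cam('side');cv2.imwrite('pics/a2.png',cv2.resize(c['pixels'][90:190,150:250],None,fx=6,fy=6,interpolation=cv2.INTER_CUBIC))
for x in(.405,.42,.435): print(proj(c,[x,-.1,.181]))
P=cloud(c);q=P[(c['depth']>0)&(P[...,2]>.17)&(P[...,2]<.3)&(np.hypot(P[...,0]-.42,P[...,1]+.09)<.08)]
for z in np.arange(.17,.3,.01):
    r=q[(q[:,2]>z)&(q[:,2]<z+.01)]
    if len(r): print(z.round(2),len(r),r.min(0).round(3),r.max(0).round(3))
```

```text
[183.21866243 168.90597841]
[189.16898501 168.77951191]
[195.11487172 168.65313968]
0.2 4 [ 0.417 -0.105  0.206] [ 0.424 -0.099  0.21 ]
0.21 34 [ 0.407 -0.107  0.21 ] [ 0.432 -0.096  0.22 ]
0.22 46 [ 0.406 -0.107  0.22 ] [ 0.433 -0.086  0.23 ]
0.23 37 [ 0.407 -0.106  0.231] [ 0.432 -0.084  0.24 ]
0.24 46 [ 0.398 -0.109  0.24 ] [ 0.44  -0.082  0.249]
0.25 107 [ 0.385 -0.109  0.25 ] [ 0.453 -0.08   0.26 ]
0.26 122 [ 0.376 -0.109  0.26 ] [ 0.463 -0.075  0.27 ]
0.27 114 [ 0.37  -0.112  0.27 ] [ 0.469 -0.077  0.28 ]
0.28 137 [ 0.362 -0.113  0.28 ] [ 0.476 -0.085  0.29 ]
0.29 201 [ 0.358 -0.113  0.29 ] [ 0.481 -0.079  0.3  ]
```

View pics/a2.png

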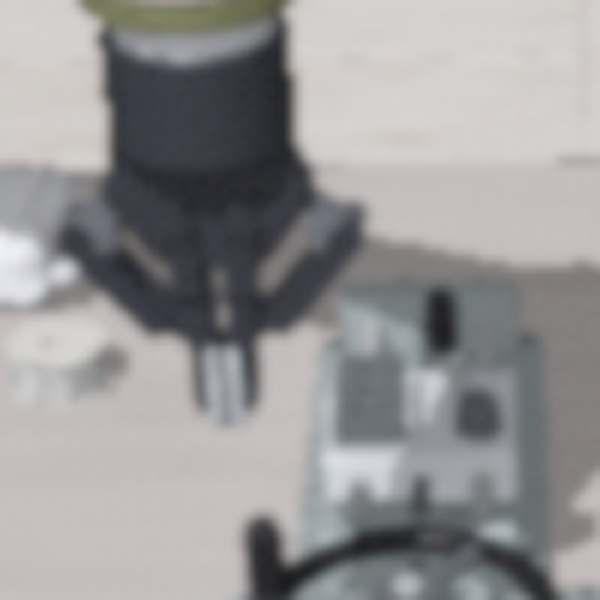

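The closed fingers show at zoom (225,345–425), about 26 mm thick. Their lowest visible point is about z=0.20, some 20 mm above the reported TCP. I'll descend behind the handle and check that again.

Call:
{"name": "arm_command", "arguments": {"commands": [[[0, 1, -2, 0, 0, 0], [0, 2, -4, 0, 0, 0], [0, 2.6, -6, 0, 0, 0], [0, 2.6, -8, 0, 0, 0], [0, 2.6, -9.6, 0, 0, 0], [0, 2.6, -9.6, 0, 0, 0], [0, 2.6, -9.6, 0, 0, 0]]]}}

```text
clock: 3.95
position: [0.4198, -0.065, 0.0854]
ee_rot: [-0.499, 0.501, -0.501, 0.499]
ft_force: [0.2, 0.3, -0.0]
grip_width: -0.003
```

Run:
```python
from h import *
o=manip.get_obs(); print(o['clock'],o['position'],o['joint_pos'].round(3),o['ft_force'])
c=cam('side');cv2.imwrite('pics/a3.png',cv2.resize(c['pixels'][130:230,150:260],None,fx=6,fy=6,interpolation=cv2.INTER_CUBIC))
p=o['position'];print((proj(c,p+[0,-.011,0])-[150,130])*6,(proj(c,[.42,-.036,.112])-[150,130])*6,(proj(c,[.42,-.036,.067])-[150,130])*6)
P=cloud(c);q=P[(c['depth']>0)&(P[...,2]>.07)&(P[...,2]<.3)&(abs(P[...,0]-.42)<.03)&(P[...,1]<-.04)&(P[...,1]>-.13)]
for z in np.arange(.07,.16,.006):
    r=q[(q[:,2]>z)&(q[:,2]<z+.006)]
    if len(r): print(z.round(3),len(r),r.min(0).round(3),r.max(0).round(3))
```

```text
3.95 [ 0.41984732 -0.06496217  0.08537793] [ 0.738  0.048 -0.695  2.076  0.035  1.029  0.021] [ 0.20638612  0.31413867 -0.00296233]
[256.32640903 386.78920496] [258.80112571 288.5379859 ] [266.20628084 370.36811012]
0.106 2 [ 0.423 -0.075  0.112] [ 0.425 -0.075  0.112]
0.112 10 [ 0.409 -0.079  0.113] [ 0.431 -0.071  0.118]
0.118 24 [ 0.407 -0.079  0.118] [ 0.432 -0.057  0.124]
0.124 16 [ 0.408 -0.081  0.125] [ 0.432 -0.071  0.13 ]
0.13 21 [ 0.405 -0.08   0.131] [ 0.432 -0.068  0.136]
0.136 21 [ 0.406 -0.08   0.136] [ 0.432 -0.071  0.141]
0.142 22 [ 0.406 -0.077  0.142] [ 0.433 -0.059  0.147]
0.148 25 [ 0.395 -0.08   0.148] [ 0.436 -0.06   0.154]
0.154 41 [ 0.393 -0.083  0.154] [ 0.45  -0.058  0.16 ]
```

View pics/a3.png

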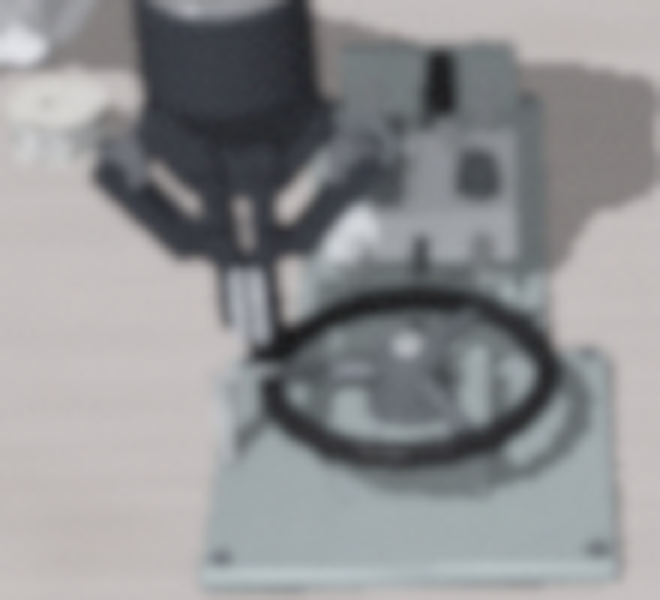

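The tip (zoom (255,345)) does end about 2 cm above the reported TCP. I'll lower to TCP z=0.070, which still clears the rim at 65 mm, and ease into contact.

Call:
{"name": "arm_command", "arguments": {"commands": [[[0, 0, -0.8, 0, 0, 0], [0, 0, -1.5, 0, 0, 0], [0, 0, -1.5, 0, 0, 0], [0, 0.5, -1.5, 0, 0, 0], [0, 1.0, -1.5, 0, 0, 0], [0, 1.4, -1.5, 0, 0, 0], [0, 1.8, -1.5, 0, 0, 0], [0, 1.8, -1.5, 0, 0, 0]]]}}

```text
clock: 4.8
position: [0.4199, -0.0458, 0.0701]
ee_rot: [0.499, -0.5, 0.501, -0.5]
ft_force: [-0.3, 0.4, 0.1]
grip_width: 0.004
```

```bash
cat > rot.py <<'E'
import sys,json,numpy as np
# rot.py px py a0 a1 n axx axy : rows rotating tool from its present pos about axis clockwise by up to a deg
px,py,tot,n=map(float,sys.argv[1:5]); ax=np.array([.485,-.026]); r=np.array([px,py])-ax
R=[]
for i in range(1,int(n)+1):
    a=-np.radians(tot*i/n); d=np.array([[np.cos(a),-np.sin(a)],[np.sin(a),np.cos(a)]])@r-r
    R.append([round(d[0]*100,1),round(d[1]*100,1),0,0,0,round(-tot*i/n,1)])
print(json.dumps([R]))
E
python3 rot.py .42 -.047 90 18;python3 - <<'E'
from h import *
o=manip.get_obs(); print(o['clock'],o['position'],o['joint_pos'].round(3),o['ft_force'])
c=cam('side');cv2.imwrite('pics/a4.png',cv2.resize(c['pixels'][130:230,150:260],None,fx=6,fy=6,interpolation=cv2.INTER_CUBIC))
E
```

```text
[[[-0.2, 0.6, 0, 0, 0, -5.0], [-0.3, 1.2, 0, 0, 0, -10.0], [-0.3, 1.8, 0, 0, 0, -15.0], [-0.3, 2.3, 0, 0, 0, -20.0], [-0.3, 2.9, 0, 0, 0, -25.0], [-0.2, 3.5, 0, 0, 0, -30.0], [-0.0, 4.1, 0, 0, 0, -35.0], [0.2, 4.7, 0, 0, 0, -40.0], [0.4, 5.2, 0, 0, 0, -45.0], [0.7, 5.7, 0, 0, 0, -50.0], [1.1, 6.2, 0, 0, 0, -55.0], [1.4, 6.7, 0, 0, 0, -60.0], [1.8, 7.1, 0, 0, 0, -65.0], [2.3, 7.5, 0, 0, 0, -70.0], [2.8, 7.8, 0, 0, 0, -75.0], [3.3, 8.1, 0, 0, 0, -80.0], [3.8, 8.4, 0, 0, 0, -85.0], [4.4, 8.6, 0, 0, 0, -90.0]]]
4.8 [ 0.41985886 -0.04575724  0.07007929] [ 0.709  0.068 -0.716  2.097  0.053  0.994 -0.037] [-0.34065734  0.36201257  0.09335266]
```

View pics/a4.png

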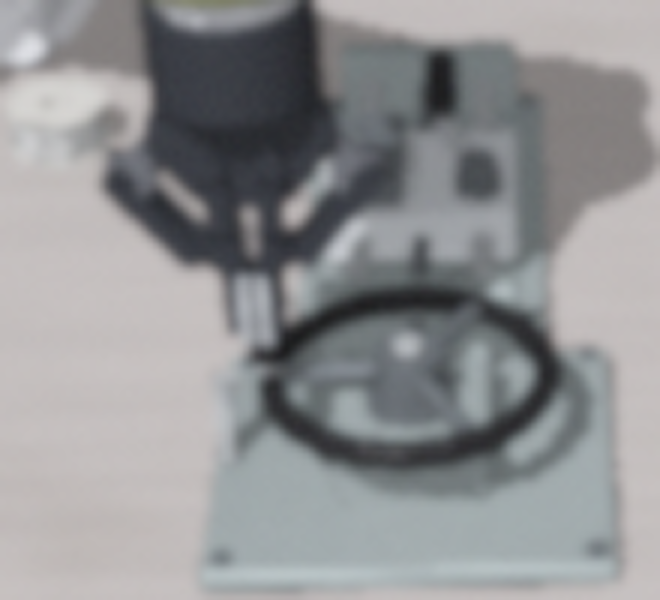

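Call:
{"name": "arm_command", "arguments": {"commands": [[[-0.2, 0.6, 0, 0, 0, -5], [-0.3, 1.2, 0, 0, 0, -10], [-0.3, 1.8, 0, 0, 0, -15], [-0.3, 2.3, 0, 0, 0, -20], [-0.3, 2.9, 0, 0, 0, -25], [-0.2, 3.5, 0, 0, 0, -30], [0, 4.1, 0, 0, 0, -35]]]}}

```text
clock: 5.55
position: [0.4188, -0.0059, 0.0697]
ee_rot: [-0.325, 0.628, -0.628, 0.323]
ft_force: [-3.7, -1.8, 1.8]
grip_width: -0.001
```

```bash
cat > look.py <<'E'
from h import *
import sys
o=manip.get_obs(); print(o['clock'],o['position'].round(4),o['joint_pos'].round(3),o['ft_force'].round(1))
ims=[]
for n,(y,x) in(('top',(190,215)),('side',(130,160))):
    c=cam(n); ims.append(cv2.resize(c['pixels'][y:y+100,x:x+90],None,fx=4,fy=4,interpolation=cv2.INTER_CUBIC))
    if n=='side':
        P=cloud(c)
cv2.imwrite('pics/'+sys.argv[1]+'.png',np.hstack(ims))
E
python3 look.py b1
```

```text
5.55 [ 0.4188 -0.0059  0.0697] [ 0.634  0.063 -0.735  2.102  0.052  0.995 -0.747] [-3.7 -1.8  1.8]
```

View pics/b1.png

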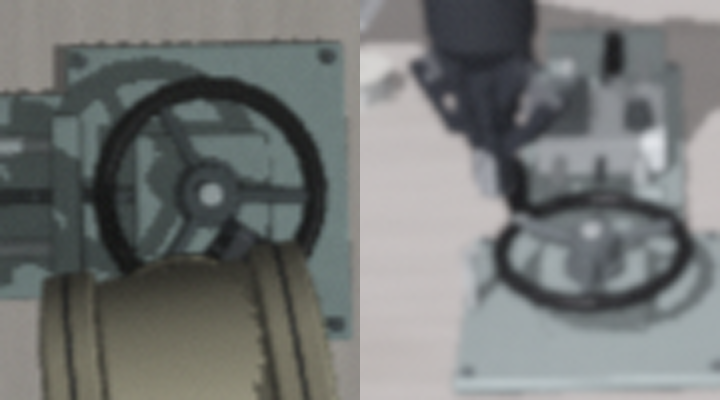

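Side view: finger at (490,175), handle just ahead at (515,185), wheel rotated about 30°. Continue to 90°.

```bash
python3 rot.py .42 -.006 55 11
```

```text
[[[0.2, 0.6, 0, 0, 0, -5.0], [0.4, 1.1, 0, 0, 0, -10.0], [0.7, 1.6, 0, 0, 0, -15.0], [1.1, 2.1, 0, 0, 0, -20.0], [1.5, 2.6, 0, 0, 0, -25.0], [1.9, 3.0, 0, 0, 0, -30.0], [2.3, 3.4, 0, 0, 0, -35.0], [2.8, 3.7, 0, 0, 0, -40.0], [3.3, 4.0, 0, 0, 0, -45.0], [3.9, 4.3, 0, 0, 0, -50.0], [4.4, 4.5, 0, 0, 0, -55.0]]]
```

Call:
{"name": "arm_command", "arguments": {"commands": [[[0.2, 0.6, 0, 0, 0, -5], [0.4, 1.1, 0, 0, 0, -10], [0.7, 1.6, 0, 0, 0, -15], [1.1, 2.1, 0, 0, 0, -20], [1.5, 2.6, 0, 0, 0, -25], [1.9, 3, 0, 0, 0, -30], [2.3, 3.4, 0, 0, 0, -35], [2.8, 3.7, 0, 0, 0, -40], [3.3, 4, 0, 0, 0, -45], [3.9, 4.3, 0, 0, 0, -50], [4.4, 4.5, 0, 0, 0, -55], [4.4, 4.5, 0, 0, 0, -55]]]}}

```text
clock: 6.85
position: [0.4639, 0.0397, 0.0698]
ee_rot: [0.001, 0.707, -0.707, -0.001]
ft_force: [-0.1, 0.1, -0.6]
grip_width: 0.003
```

```bash
python3 look.py b2
```

```text
6.85 [0.4639 0.0397 0.0698] [ 0.474  0.178 -0.699  1.997  0.134  1.012 -1.861] [-0.1  0.1 -0.6]
```

View pics/b2.png

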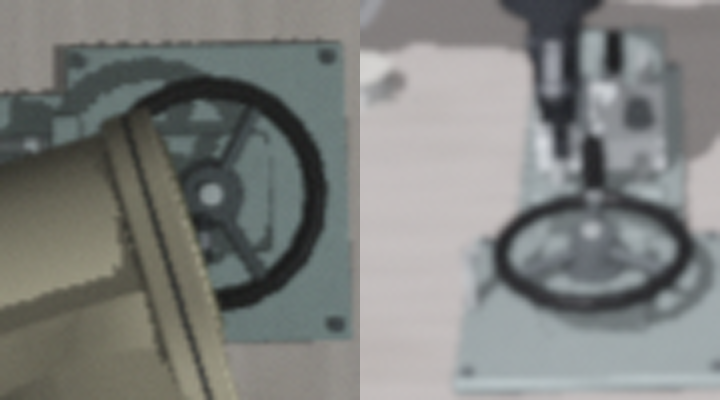

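Side view: handle at (592,160) is at about 95°, with the fingers behind it at (562,140). I'll back off, lift and turn the tool half a turn back.

Call:
{"name": "arm_command", "arguments": {"commands": [[[-1, 0, 0, 0, 0, 0], [-1, 0, 4, 0, 0, 0], [-1, 0, 8, 0, 0, 0], [-1, 0, 8, 0, 0, 8], [-1, 0, 8, 0, 0, 16], [-1, 0, 8, 0, 0, 24], [-1, 0, 8, 0, 0, 32], [-1, 0, 8, 0, 0, 40], [-1, 0, 8, 0, 0, 48], [-1, 0, 8, 0, 0, 56], [-1, 0, 8, 0, 0, 64], [-1, 0, 8, 0, 0, 72], [-1, 0, 8, 0, 0, 80], [-1, 0, 8, 0, 0, 88], [-1, 0, 8, 0, 0, 96], [-1, 0, 8, 0, 0, 104], [-1, 0, 8, 0, 0, 112], [-1, 0, 8, 0, 0, 120], [-1, 0, 8, 0, 0, 128], [-1, 0, 8, 0, 0, 136]]]}}

```text
clock: 8.95
position: [0.453, 0.0393, 0.1499]
ee_rot: [0.656, -0.263, 0.263, -0.656]
ft_force: [-0.1, 0.6, 0.0]
grip_width: 0.002
```

Call:
{"name": "arm_command", "arguments": {"commands": [[[0, 0, 0, 0, 0, 8], [0, 0, 0, 0, 0, 16], [0, 0, 0, 0, 0, 24], [0, 0, 0, 0, 0, 32], [0, 0, 0, 0, 0, 40], [0, 0, 0, 0, 0, 44], [0, 0, 0, 0, 0, 44]]]}}

```text
clock: 9.65
position: [0.4531, 0.0393, 0.1499]
ee_rot: [0.707, -0.0, 0.0, -0.707]
ft_force: [-1.3, -0.1, 0.3]
grip_width: 0.004
```

```bash
python3 look.py b3
python3 - <<'E'
from h import *
c=cam('side');P=cloud(c)
q=P[(c['depth']>0)&(P[...,2]>.085)&(P[...,2]<.12)&(np.hypot(P[...,0]-.485,P[...,1]+.026)<.09)];print(len(q),q.mean(0),q.min(0),q.max(0))
E
```

```text
9.65 [0.4531 0.0393 0.1499] [ 0.608  0.049 -0.802  1.93   0.039  1.177  1.362] [-1.3 -0.1  0.3]
66 [0.48470752 0.03377829 0.10034958] [0.47559403 0.0253834  0.08576484] [0.49371775 0.044652   0.11234651]
```

View pics/b3.png

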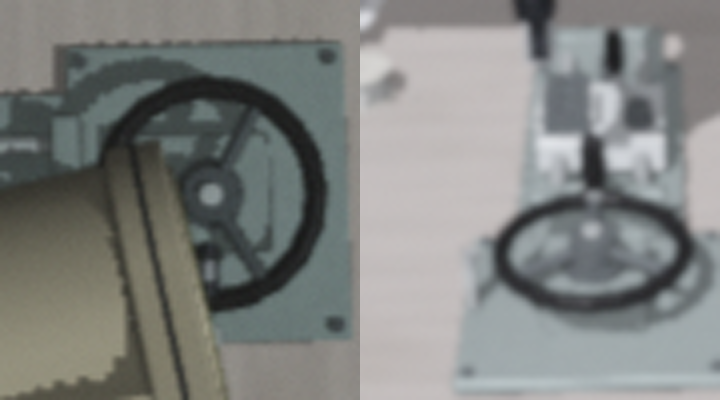

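Handle sits at θ≈90°. The contact offset of 21 mm holds. Now I descend and push the next 180°.

```bash
python3 rot.py .464 .039 90 18;  python3 rot.py .55 -.005 90 18
```

```text
[[[0.6, 0.2, 0, 0, 0, -5.0], [1.2, 0.3, 0, 0, 0, -10.0], [1.8, 0.3, 0, 0, 0, -15.0], [2.3, 0.3, 0, 0, 0, -20.0], [2.9, 0.3, 0, 0, 0, -25.0], [3.5, 0.2, 0, 0, 0, -30.0], [4.1, 0.0, 0, 0, 0, -35.0], [4.7, -0.2, 0, 0, 0, -40.0], [5.2, -0.4, 0, 0, 0, -45.0], [5.7, -0.7, 0, 0, 0, -50.0], [6.2, -1.1, 0, 0, 0, -55.0], [6.7, -1.4, 0, 0, 0, -60.0], [7.1, -1.8, 0, 0, 0, -65.0], [7.5, -2.3, 0, 0, 0, -70.0], [7.8, -2.8, 0, 0, 0, -75.0], [8.1, -3.3, 0, 0, 0, -80.0], [8.4, -3.8, 0, 0, 0, -85.0], [8.6, -4.4, 0, 0, 0, -90.0]]]
[[[0.2, -0.6, 0, 0, 0, -5.0], [0.3, -1.2, 0, 0, 0, -10.0], [0.3, -1.8, 0, 0, 0, -15.0], [0.3, -2.3, 0, 0, 0, -20.0], [0.3, -2.9, 0, 0, 0, -25.0], [0.2, -3.5, 0, 0, 0, -30.0], [0.0, -4.1, 0, 0, 0, -35.0], [-0.2, -4.7, 0, 0, 0, -40.0], [-0.4, -5.2, 0, 0, 0, -45.0], [-0.7, -5.7, 0, 0, 0, -50.0], [-1.1, -6.2, 0, 0, 0, -55.0], [-1.4, -6.7, 0, 0, 0, -60.0], [-1.8, -7.1, 0, 0, 0, -65.0], [-2.3, -7.5, 0, 0, 0, -70.0], [-2.8, -7.8, 0, 0, 0, -75.0], [-3.3, -8.1, 0, 0, 0, -80.0], [-3.8, -8.4, 0, 0, 0, -85.0], [-4.4, -8.6, 0, 0, 0, -90.0]]]
```

Call:
{"name": "arm_command", "arguments": {"commands": [[[0, 0, -3, 0, 0, 0], [0, 0, -6, 0, 0, 0], [0, 0, -8, 0, 0, 0], [0.5, 0, -8, 0, 0, 0], [1, 0, -8, 0, 0, 0], [1, 0, -8, 0, 0, 0]]]}}

```text
clock: 10.4
position: [0.465, 0.0397, 0.0711]
ee_rot: [-0.707, 0.001, -0.002, 0.707]
ft_force: [-1.2, -0.6, 0.1]
grip_width: 0.003
```

Call:
{"name": "arm_command", "arguments": {"commands": [[[0.6, 0.2, 0, 0, 0, -5], [1.2, 0.3, 0, 0, 0, -10], [1.8, 0.3, 0, 0, 0, -15], [2.3, 0.3, 0, 0, 0, -20], [2.9, 0.3, 0, 0, 0, -25], [3.5, 0.2, 0, 0, 0, -30], [4.1, 0, 0, 0, 0, -35], [4.7, -0.2, 0, 0, 0, -40], [5.2, -0.4, 0, 0, 0, -45], [5.7, -0.7, 0, 0, 0, -50], [6.2, -1.1, 0, 0, 0, -55], [6.7, -1.4, 0, 0, 0, -60], [7.1, -1.8, 0, 0, 0, -65], [7.5, -2.3, 0, 0, 0, -70], [7.8, -2.8, 0, 0, 0, -75], [8.1, -3.3, 0, 0, 0, -80], [8.4, -3.8, 0, 0, 0, -85], [8.6, -4.4, 0, 0, 0, -90], [8.6, -4.4, 0, 0, 0, -90]]]}}

```text
clock: 12.3
position: [0.5505, -0.0048, 0.071]
ee_rot: [0.498, -0.501, 0.502, -0.499]
ft_force: [0.6, -0.1, 0.7]
grip_width: -0.003
```

```bash
python3 look.py b4
```

```text
12.3 [ 0.5505 -0.0048  0.071 ] [ 0.357  0.332 -0.503  1.796  0.181  1.057 -0.218] [ 0.6 -0.1  0.7]
```

View pics/b4.png

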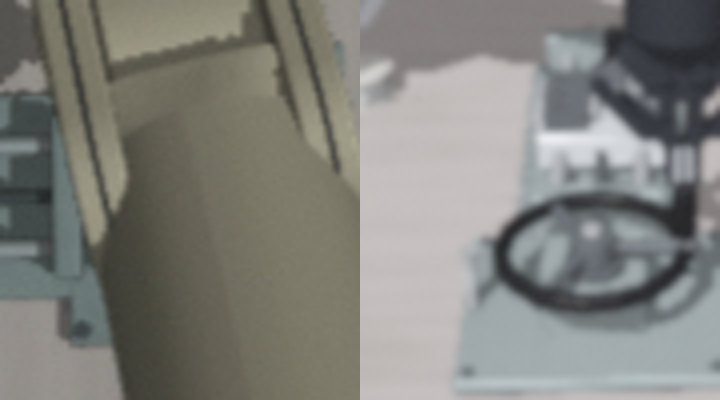

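Side view: the handle at (685,205) is at about 180°, with the fingers behind it at (685,160). Next quarter.

Call:
{"name": "arm_command", "arguments": {"commands": [[[0.2, -0.6, 0, 0, 0, -5], [0.3, -1.2, 0, 0, 0, -10], [0.3, -1.8, 0, 0, 0, -15], [0.3, -2.3, 0, 0, 0, -20], [0.3, -2.9, 0, 0, 0, -25], [0.2, -3.5, 0, 0, 0, -30], [0, -4.1, 0, 0, 0, -35], [-0.2, -4.7, 0, 0, 0, -40], [-0.4, -5.2, 0, 0, 0, -45], [-0.7, -5.7, 0, 0, 0, -50], [-1.1, -6.2, 0, 0, 0, -55], [-1.4, -6.7, 0, 0, 0, -60], [-1.8, -7.1, 0, 0, 0, -65], [-2.3, -7.5, 0, 0, 0, -70], [-2.8, -7.8, 0, 0, 0, -75], [-3.3, -8.1, 0, 0, 0, -80], [-3.8, -8.4, 0, 0, 0, -85], [-4.4, -8.6, 0, 0, 0, -90], [-4.4, -8.6, 0, 0, 0, -90]]]}}

```text
clock: 14.3
position: [0.506, -0.0905, 0.0706]
ee_rot: [-0.001, -0.707, 0.707, 0.0]
ft_force: [-0.7, 0.0, -0.1]
grip_width: 0.001
```

```bash
python3 look.py b5
```

```text
14.3 [ 0.506  -0.0905  0.0706] [ 0.306  0.227 -0.242  1.901  0.064  1.02  -1.537] [-0.7  0.  -0.1]
```

View pics/b5.png

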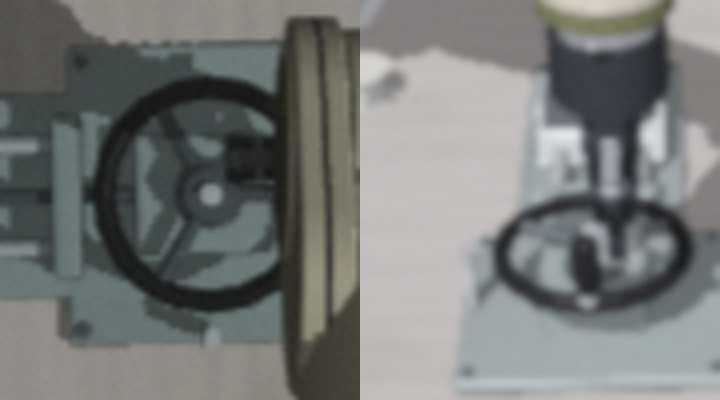

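Handle at (587,265) in the side view, θ≈270°. Back off, lift and turn the tool back again.

Call:
{"name": "arm_command", "arguments": {"commands": [[[1, 0, 0, 0, 0, 0], [1, 0, 4, 0, 0, 0], [1, 0, 8, 0, 0, 0], [1, 0, 8, 0, 0, 8], [1, 0, 8, 0, 0, 16], [1, 0, 8, 0, 0, 24], [1, 0, 8, 0, 0, 32], [1, 0, 8, 0, 0, 40], [1, 0, 8, 0, 0, 48], [1, 0, 8, 0, 0, 56], [1, 0, 8, 0, 0, 64], [1, 0, 8, 0, 0, 72], [1, 0, 8, 0, 0, 80], [1, 0, 8, 0, 0, 88], [1, 0, 8, 0, 0, 96], [1, 0, 8, 0, 0, 104], [1, 0, 8, 0, 0, 112], [1, 0, 8, 0, 0, 120], [1, 0, 8, 0, 0, 128], [1, 0, 8, 0, 0, 136]]]}}

```text
clock: 16.4
position: [0.5166, -0.0903, 0.15]
ee_rot: [-0.656, 0.263, -0.263, 0.656]
ft_force: [-0.8, 0.8, -0.0]
grip_width: -0.0
```

Call:
{"name": "arm_command", "arguments": {"commands": [[[0, 0, 0, 0, 0, 8], [0, 0, 0, 0, 0, 16], [0, 0, 0, 0, 0, 24], [0, 0, 0, 0, 0, 32], [0, 0, 0, 0, 0, 40], [0, 0, 0, 0, 0, 44], [0, 0, 0, 0, 0, 44]]]}}

```text
clock: 17.1
position: [0.5164, -0.0904, 0.15]
ee_rot: [-0.707, 0.0, -0.0, 0.707]
ft_force: [-0.1, 0.8, -0.5]
grip_width: -0.003
```

```bash
cat > hd.py <<'E'
from h import *
for n in('side','top'):
    c=cam(n);P=cloud(c)
    q=P[(c['depth']>0)&(P[...,2]>.088)&(P[...,2]<.118)&(np.hypot(P[...,0]-.485,P[...,1]+.026)<.085)]
    if len(q):print(n,len(q),q.mean(0).round(4),q.min(0).round(3),q.max(0).round(3))
E
python3 look.py b6; python3 hd.py
```

```text
17.1 [ 0.5164 -0.0904  0.15  ] [ 0.548  0.191 -0.511  1.779  0.099  1.197  1.579] [-0.1  0.8 -0.5]
side 71 [ 0.485  -0.0956  0.1021] [ 0.475 -0.105  0.088] [ 0.494 -0.083  0.114]
```

View pics/b6.png

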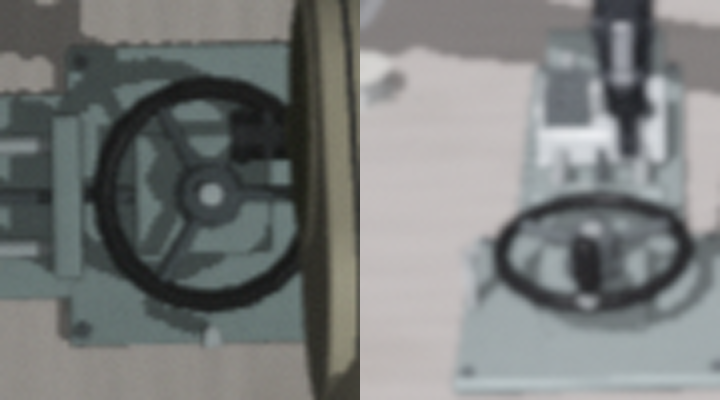

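```bash
python3 rot.py .506 -.091 80 16
```

```text
[[[-0.6, -0.2, 0, 0, 0, -5.0], [-1.2, -0.3, 0, 0, 0, -10.0], [-1.8, -0.3, 0, 0, 0, -15.0], [-2.3, -0.3, 0, 0, 0, -20.0], [-2.9, -0.3, 0, 0, 0, -25.0], [-3.5, -0.2, 0, 0, 0, -30.0], [-4.1, -0.0, 0, 0, 0, -35.0], [-4.7, 0.2, 0, 0, 0, -40.0], [-5.2, 0.4, 0, 0, 0, -45.0], [-5.7, 0.7, 0, 0, 0, -50.0], [-6.2, 1.1, 0, 0, 0, -55.0], [-6.7, 1.4, 0, 0, 0, -60.0], [-7.1, 1.8, 0, 0, 0, -65.0], [-7.5, 2.3, 0, 0, 0, -70.0], [-7.8, 2.8, 0, 0, 0, -75.0], [-8.1, 3.3, 0, 0, 0, -80.0]]]
```

Call:
{"name": "arm_command", "arguments": {"commands": [[[0, 0, -3, 0, 0, 0], [0, 0, -6, 0, 0, 0], [0, 0, -8, 0, 0, 0], [-0.5, 0, -8, 0, 0, 0], [-1, 0, -8, 0, 0, 0], [-1, 0, -8, 0, 0, 0]]]}}

```text
clock: 17.9
position: [0.506, -0.0906, 0.0713]
ee_rot: [0.707, -0.001, 0.002, -0.707]
ft_force: [0.1, 0.1, 0.3]
grip_width: 0.001
```

Call:
{"name": "arm_command", "arguments": {"commands": [[[-0.6, -0.2, 0, 0, 0, -5], [-1.2, -0.3, 0, 0, 0, -10], [-1.8, -0.3, 0, 0, 0, -15], [-2.3, -0.3, 0, 0, 0, -20], [-2.9, -0.3, 0, 0, 0, -25], [-3.5, -0.2, 0, 0, 0, -30], [-4.1, 0, 0, 0, 0, -35], [-4.7, 0.2, 0, 0, 0, -40], [-5.2, 0.4, 0, 0, 0, -45], [-5.7, 0.7, 0, 0, 0, -50], [-6.2, 1.1, 0, 0, 0, -55], [-6.7, 1.4, 0, 0, 0, -60], [-7.1, 1.8, 0, 0, 0, -65], [-7.5, 2.3, 0, 0, 0, -70], [-7.8, 2.8, 0, 0, 0, -75], [-8.1, 3.3, 0, 0, 0, -80], [-8.1, 3.3, 0, 0, 0, -80]]]}}

```text
clock: 19.6
position: [0.4252, -0.0575, 0.0712]
ee_rot: [-0.541, 0.455, -0.456, 0.541]
ft_force: [-0.0, 0.1, 0.1]
grip_width: -0.002
```

```bash
python3 look.py b7; python3 hd.py
```

```text
19.6 [ 0.4252 -0.0575  0.0712] [ 0.448  0.058 -0.427  2.094  0.03   0.993  0.175] [-0.   0.1  0.1]
side 57 [ 0.4259 -0.0671  0.1087] [ 0.41  -0.074  0.097] [ 0.438 -0.055  0.118]
```

View pics/b7.png

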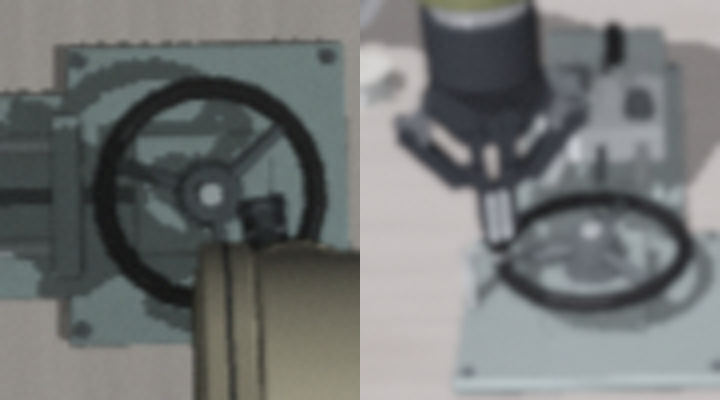

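The spoke at upper right (285,125) shows about 350°. Last 10°:

Call:
{"name": "arm_command", "arguments": {"commands": [[[-0.2, 0.4, 0, 0, 0, -3], [-0.4, 0.7, 0, 0, 0, -7], [-0.5, 1.1, 0, 0, 0, -10], [-0.5, 1.1, 0, 0, 0, -10], [-0.5, 1.1, 0, 0, 0, -10]]]}}

```text
clock: 20.3
position: [0.4199, -0.0464, 0.07]
ee_rot: [0.5, -0.5, 0.5, -0.5]
ft_force: [0.0, -0.0, 0.6]
grip_width: 0.003
```

Call:
{"name": "arm_command", "arguments": {"commands": [[[0, -0.8, 0, 0, 0, 0], [0, -1.6, 0, 0, 0, 0], [0, -1.6, 4, 0, 0, 0], [0, -1.6, 8, 0, 0, 0], [-1, -4, 8, 0, 0, 0], [-2, -7, 8, 0, 0, 0], [-2, -7, 8, 0, 0, 0]]]}}

```text
clock: 21.0
position: [0.3984, -0.1206, 0.15]
ee_rot: [0.498, -0.502, 0.502, -0.498]
ft_force: [-0.8, -0.4, 0.5]
grip_width: -0.002
```

```bash
python3 look.py b8; python3 hd.py
```

```text
21.0 [ 0.3984 -0.1206  0.15  ] [ 0.53  -0.073 -0.33   2.035 -0.025  1.176  0.202] [-0.8 -0.4  0.5]
side 63 [ 0.4209 -0.033   0.1015] [ 0.412 -0.041  0.088] [ 0.429 -0.021  0.114]
top 59 [ 0.4215 -0.0254  0.108 ] [ 0.412 -0.034  0.089] [ 0.43  -0.017  0.114]
```

View pics/b8.png

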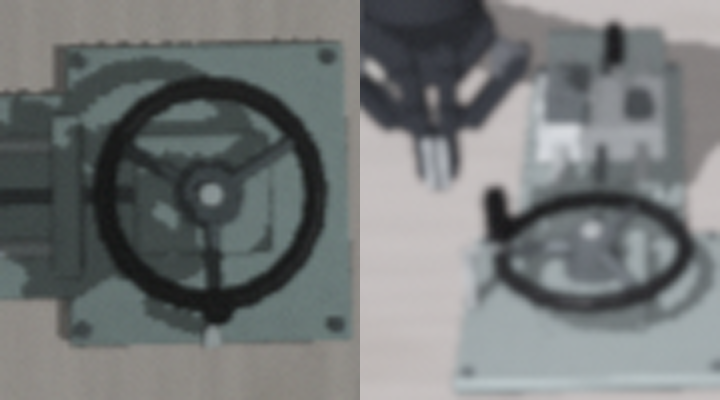

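The wheel is back at the post: handle at (215,310) in the top view, post at (212,335). It is about 2 mm short, within 0.05 rad. Now I measure the knob.

Run:
```python
from h import *
for n in('top','side'):
    c=cam(n);P=cloud(c);ok=c['depth']>0
    q=P[ok&(P[...,2]>.085)&(P[...,2]<.13)&(P[...,0]>.45)&(P[...,0]<.58)&(P[...,1]>.15)&(P[...,1]<.3)]
    print(n,len(q),q.mean(0).round(4),q.min(0).round(3),q.max(0).round(3))
    for t in('flux_tin','tape_green','honey_jar'):
        for m in manip.masks_of(n,t)[:1]:
            r=P[m['mask']&ok];print(t,round(m['p'],2),np.median(r,0).round(3))
```

```text
top 57 [0.496  0.2249 0.1009] [0.488 0.219 0.086] [0.504 0.234 0.107]
flux_tin 0.68 [ 0.55  -0.312  0.008]
tape_green 0.53 [ 0.569 -0.226  0.017]
honey_jar 0.83 [0.713 0.17  0.072]
side 40 [0.4965 0.2205 0.097 ] [0.488 0.213 0.085] [0.505 0.229 0.107]
flux_tin 0.87 [ 0.55  -0.315  0.009]
tape_green 0.84 [ 0.572 -0.233  0.015]
honey_jar 0.56 [0.694 0.161 0.045]
```

Call:
{"name": "arm_command", "arguments": {"commands": [[[2, 3, 2, 0, 0, 0], [2.5, 6, 2, 0, 0, 0], [3, 9, 2, 0, 0, 0], [3, 12, 2, 0, 0, 0], [3, 15, 2, 0, 0, 0], [3, 18, 2, 0, 0, 0], [3.5, 21, 2, 0, 0, 0], [4, 24, 2, 0, 0, 0], [4.5, 27, 2, 0, 0, 0], [4.5, 30, 2, 0, 0, 0], [4.5, 32, 2, 0, 0, 0], [4.5, 34, 2, 0, 0, 0], [4.5, 34.5, 0, 0, 0, 0], [4.5, 34.5, -3, 0, 0, 0], [4.5, 34.5, -6, 0, 0, 0], [4.5, 34.5, -8, 0, 0, 0], [4.5, 34.5, -8, 0, 0, 0]]]}}

```text
clock: 23.3
position: [0.443, 0.2277, 0.0675]
ee_rot: [-0.501, 0.501, -0.5, 0.498]
ft_force: [-0.4, -0.4, 0.7]
grip_width: -0.001
```

Run:
```python
from h import *
o=manip.get_obs(); print(o['clock'],o['position'].round(4),o['joint_pos'].round(3),o['ft_force'].round(1))
ims=[]
for n,(y,x) in(('top',(190,125)),('side',(110,170))):
    c=cam(n); ims.append(cv2.resize(c['pixels'][y:y+90,x:x+90],None,fx=4.4,fy=4.4,interpolation=cv2.INTER_CUBIC))
cv2.imwrite('pics/c1.png',np.hstack(ims))
```

```text
23.3 [0.443  0.2277 0.0675] [ 0.075  0.266 -0.711  1.917  0.199  1.035 -0.724] [-0.4 -0.4  0.7]
```

View pics/c1.png

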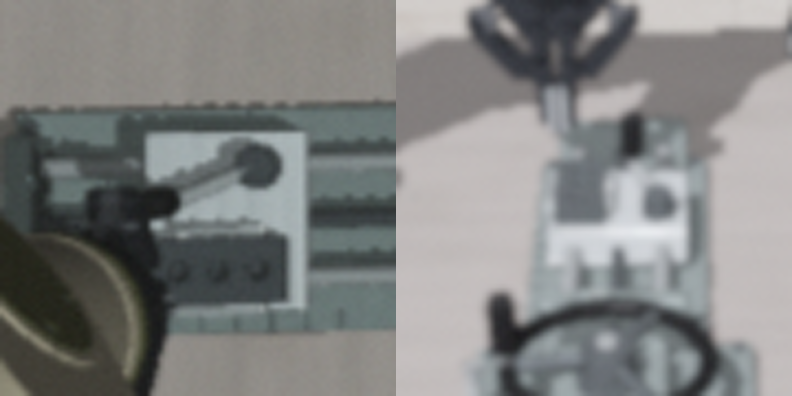

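Side view: fingertips at (560,105), left of the knob at (632,135). Top view: knob at (160,200). Push to +x in small steps, stopping before the stop.

Call:
{"name": "arm_command", "arguments": {"commands": [[[0.5, -0.1, 0.4, 0, 0, 0], [1, -0.2, 0.4, 0, 0, 0], [1.6, -0.2, 0.4, 0, 0, 0], [2.2, -0.2, 0.4, 0, 0, 0], [2.8, -0.2, 0.4, 0, 0, 0], [3.4, -0.2, 0.4, 0, 0, 0], [4, -0.2, 0.4, 0, 0, 0], [4.6, -0.2, 0.4, 0, 0, 0], [5.2, -0.2, 0.4, 0, 0, 0], [5.8, -0.2, 0.4, 0, 0, 0], [6.4, -0.2, 0.4, 0, 0, 0], [7, -0.2, 0.4, 0, 0, 0], [7, -0.2, 0.4, 0, 0, 0]]]}}

```text
clock: 24.7
position: [0.5157, 0.2259, 0.0738]
ee_rot: [0.499, -0.501, 0.501, -0.499]
ft_force: [-0.1, 0.1, -0.5]
grip_width: -0.001
```

```bash
cat > lk.py <<'E'
from h import *
import sys
o=manip.get_obs(); print(o['clock'],o['position'].round(4),o['ft_force'].round(1))
ims=[]
for n,(y,x) in(('top',(190,125)),('side',(110,170))):
    c=cam(n); ims.append(cv2.resize(c['pixels'][y:y+90,x:x+90],None,fx=4.4,fy=4.4,interpolation=cv2.INTER_CUBIC))
    P=cloud(c);ok=c['depth']>0
    q=P[ok&(P[...,2]>.076)&(P[...,2]<.11)&(P[...,0]>.45)&(P[...,0]<.58)&(P[...,1]>.19)&(P[...,1]<.3)]
    if len(q): print(n,len(q),q.mean(0).round(4),q.min(0).round(3),q.max(0).round(3))
cv2.imwrite('pics/'+sys.argv[1]+'.png',np.hstack(ims))
E
python3 lk.py c2
```

```text
24.7 [0.5157 0.2259 0.0738] [-0.1  0.1 -0.5]
top 30 [0.5278 0.2191 0.0956] [0.502 0.214 0.076] [0.54  0.224 0.109]
side 66 [0.528  0.2191 0.0963] [0.505 0.207 0.076] [0.54  0.227 0.11 ]
```

View pics/c2.png

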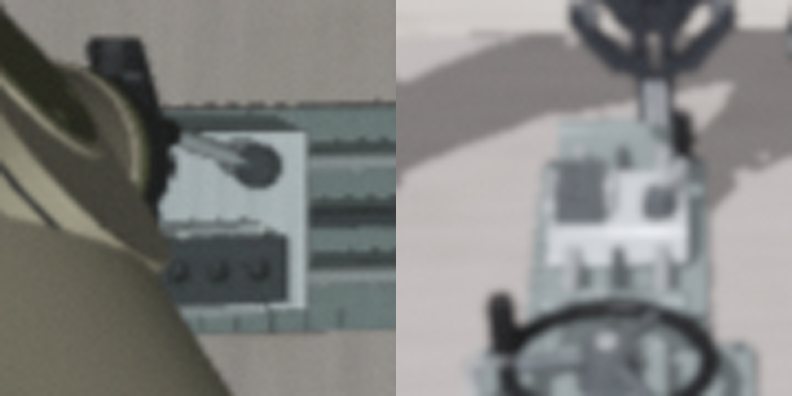

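The lever is past mid, at about 0.9. I'll push the last millimetres slowly and watch the force.

Call:
{"name": "arm_command", "arguments": {"commands": [[[0.2, 0, 0, 0, 0, 0], [0.4, 0, 0, 0, 0, 0], [0.6, 0, 0, 0, 0, 0], [0.6, 0, 0, 0, 0, 0]]]}}

```text
clock: 25.2
position: [0.5209, 0.2263, 0.0739]
ee_rot: [0.499, -0.501, 0.501, -0.499]
ft_force: [-1.8, -0.4, 0.2]
grip_width: -0.005
```

```bash
python3 lk.py c3
```

```text
25.2 [0.5209 0.2263 0.0739] [-1.8 -0.4  0.2]
top 36 [0.5343 0.2183 0.0965] [0.509 0.215 0.078] [0.546 0.224 0.108]
side 73 [0.5332 0.2177 0.0957] [0.508 0.211 0.077] [0.546 0.232 0.11 ]
```

Call:
{"name": "arm_command", "arguments": {"commands": [[[0.1, 0, 0, 0, 0, 0], [0.3, 0, 0, 0, 0, 0], [0.4, 0, 0, 0, 0, 0], [0.4, 0, 0, 0, 0, 0]]]}}

```text
clock: 25.7
position: [0.5243, 0.2264, 0.0737]
ee_rot: [-0.5, 0.501, -0.501, 0.499]
ft_force: [-4.1, -2.9, 2.3]
grip_width: 0.001
```

```bash
python3 lk.py c4
```

```text
25.7 [0.5243 0.2264 0.0737] [-4.1 -2.9  2.3]
top 41 [0.5379 0.2177 0.0974] [0.513 0.215 0.077] [0.549 0.223 0.107]
side 73 [0.5366 0.2164 0.096 ] [0.512 0.209 0.077] [0.55  0.225 0.11 ]
```

View pics/c4.png

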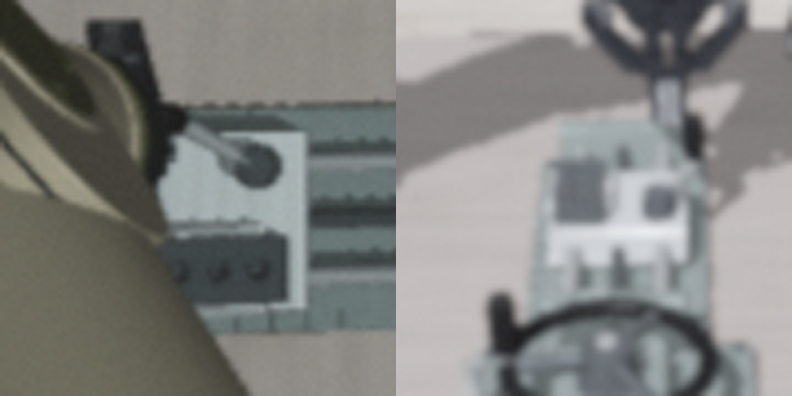

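Call:
{"name": "arm_command", "arguments": {"commands": [[[0.1, 0, 0, 0, 0, 0], [0.2, 0, 0, 0, 0, 0], [0.2, 0, 0, 0, 0, 0]]]}}

```text
clock: 26.1
position: [0.5249, 0.2264, 0.0735]
ee_rot: [-0.501, 0.501, -0.5, 0.498]
ft_force: [-11.8, -3.5, 5.1]
grip_width: -0.002
```

The force jumps to 12 N with no further motion, so the lever is at its stop. Back off, lift and check.

Call:
{"name": "arm_command", "arguments": {"commands": [[[-0.5, 0, 0, 0, 0, 0], [-1.5, 0, 0, 0, 0, 0], [-2.5, 0, 0, 0, 0, 0], [-3, 0, 3, 0, 0, 0], [-4, 0, 7, 0, 0, 0], [-6, 0, 11, 0, 0, 0], [-8, 2, 13, 0, 0, 0], [-9, 6, 13, 0, 0, 0], [-9, 10, 13, 0, 0, 0], [-9, 13, 13, 0, 0, 0], [-9, 13, 13, 0, 0, 0]]]}}

```text
clock: 27.2
position: [0.4344, 0.3609, 0.204]
ee_rot: [-0.5, 0.5, -0.499, 0.501]
ft_force: [-0.4, -0.4, 0.4]
grip_width: 0.004
```

```bash
python3 lk.py d1; python3 look.py d2;python3 hd.py
python3 - <<'E'
from h import *
for n in('top','side'):
    c=cam(n);P=cloud(c);ok=c['depth']>0
    for t in('flux_tin','tape_green','honey_jar'):
        for m in manip.masks_of(n,t)[:1]:
            r=P[m['mask']&ok];print(t,round(m['p'],2),np.median(r,0).round(3))
E
```

```text
27.2 [0.4344 0.3609 0.204 ] [-0.4 -0.4  0.4]
top 59 [0.5405 0.221  0.0996] [0.532 0.215 0.078] [0.549 0.23  0.108]
side 55 [0.5412 0.2172 0.0932] [0.533 0.21  0.078] [0.55  0.233 0.108]
27.3 [0.436  0.357  0.2037] [-0.098  0.292 -0.799  1.599  0.214  1.341 -0.926] [-0.7 -0.4 -0.3]
side 61 [ 0.4209 -0.0329  0.102 ] [ 0.412 -0.042  0.089] [ 0.43  -0.022  0.113]
top 58 [ 0.4215 -0.0253  0.1082] [ 0.412 -0.034  0.089] [ 0.43  -0.017  0.115]
flux_tin 0.75 [ 0.55  -0.313  0.008]
tape_green 0.86 [ 0.572 -0.221  0.017]
honey_jar 0.56 [0.711 0.17  0.072]
flux_tin 0.88 [ 0.55  -0.312  0.009]
tape_green 0.92 [ 0.572 -0.236  0.016]
honey_jar 0.49 [0.694 0.16  0.044]
```

View pics/d1.png

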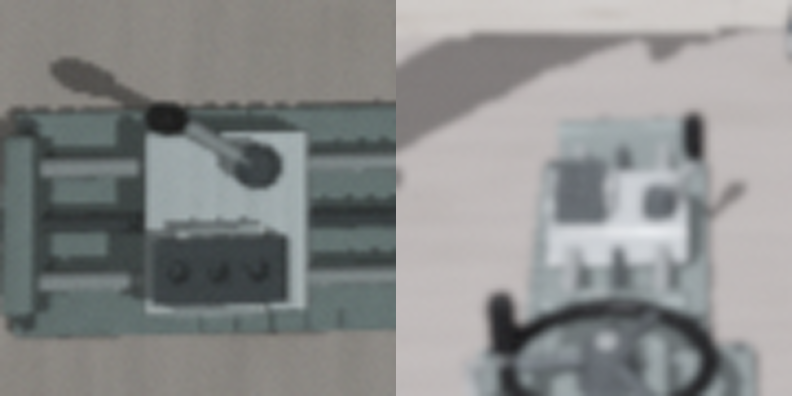

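View pics/d2.png

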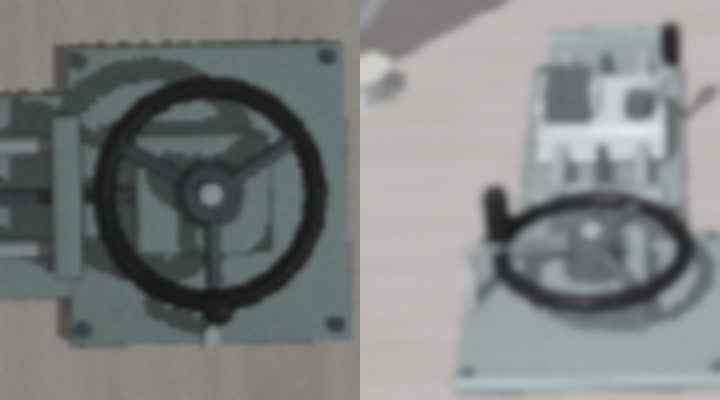

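The knob swung 44.5 mm (≈0.92 rad) to x=0.541, which matches the stop. The wheel is unchanged, the bystanders are in place and the arm is clear.

```bash
python3 -c "
from workcell import manip
print(manip.hand_in())"
```

```text
the job is handed in; nothing more can be done
None
```

I turned the hand wheel one full clockwise turn back to the index post, pushed the lock lever over to its stop, backed the arm clear and handed the job in. No verdict was reported. It took about 27 s of the 70 s.

**How it was done:** I used closed fingertips only. The wheel went round in three pushes (0–90°, 90–270°, 270–360°), with a lift and a turn of the wrist between them. Then I pushed the lever knob away from the robot.

**Last checks:**
- **Wheel:** the handle is within about 2 mm of where it started (0.05 rad or less, just short of the full turn). It did not move when the lever was pushed.
- **Carriage:** the knob's position moved about 20 mm to +y, as one turn should give.
- **Lever:** at the end of the push the wrist force rose from about 5 to 13 N with almost no movement. From the images the lever is at about 1.08 rad.
- **Tin, tape roll and jar:** the readings agree with the start from the camera that gave the cleaner view of each, to within measuring noise. The tape roll's readings vary by several millimetres from picture to picture. The side view of the jar is partly blocked and was not measured at the start.

**One disagreement:** in the images the shut fingertips ended about 20 mm above the reported tool point. I pushed with the tool point at about 70–74 mm height so the tips overlapped the handle and knob enough.

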